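# Lock the shaker platform with a wire lock pin

### The job

Lock the shaker's platform before it is moved: take the orange-headed lock pin that has the wire ring out of the black rack and push it fully down through the hole in the shaker's steel locking shaft, with the ring's hinge on the shaker side. Then swing the ring over the pin's head until its cross bar has gone down past the free end of the shaft, below the shaft's top face. Leave the plain pin without a ring where it stands in the rack.

Things in the scene. Friction and masses are not known exactly. Their poses are not given: they have to be found in the camera images.
- lock_pin: Pin with wire ring, upright in a rack hole (rack top z 72 mm, holes 70 apart). Origin: axis, underside of collar; z up. Below: shank d 12, 60 long, last 10 tapered. Above: collar d 32 x 5, orange head 22 (x) by 18 (y) up to z 40: grip across y at z 28. Lug with hinge rod (along y, 62 long, d 8) at x +26, z +10; top z 14. Seated right, its -x points to the shaft's free end. 0.1-0.2 kg.
- ring (a joint): Ring angle, rad, about the hinge rod: 0 upright, negative leaning to the pin's +x (start -0.55 to -0.35), positive over the head to -x, 1.57 level, stop 2.15. Polished slippery wire d 7; legs at y +-27; cross bar (y +-13) 70 mm from hinge. Light friction hinge (0.1 N at bar), stays put. Shut fingers push the bar to -x from its +x side, passing 12 mm over the head, then down beyond the shaft end.
- shaft_hole (a point): Centre of the hole's mouth in the top face of the fixed steel shaft, 82 mm above the table. Vertical through hole d 16, mouth chamfered 4; free below. Shaft 32 wide, 24 thick. z up; -x along the shaft to its free end, 22 mm from the hole, facing the robot; +x to the shaker: bracket at x 55-65, 12 above shaft top; platform from x 100, 2 below it; flasks from x 265, 96 above it.
- plain_pin: Bystander: the same orange-headed pin without lug or ring, same origin, upright in another hole of the black rack (the third holds a blue-capped tube, cap d 25, 16 mm above the rack). To be left alone.
There are look-alikes about, which are no part of the job. What is shaped like the lock_pin but blue or yellow is not meant.

How it is judged:
By the outcome, as a careful person would: the job done as asked, in the order asked, and still so for the second after the job is handed in, with the robot touching nothing.
It also fails if it takes over 54 s, if anything falls off the work surface, if the arm or the gripper's body presses on something with over 40 N, if the wrist force passes 120 N, or if a joint passes its speed limit or range.

### The arm

A 6-joint arm with a two-finger parallel gripper is mounted at the origin on the work surface. World frame = base frame: x ahead of the robot, y to its left, z up, the work surface at z = 0. Lengths are in m, angles in rad, forces in N, time in s.
With the tool pointing down it reaches from about 0.4 to 0.825 m from the base axis. Payload 7 kg.
Tool frame: the origin (TCP) lies at the centre of the arm's flange, where the gripper is bolted on; the fingertips stand 178 mm ahead of it and the grasp point (between the pads) lies 159 mm ahead of it; x points along the fingers, y is the direction in which the jaws open and shut, and the axes are right-handed (so a half turn about x gives the same grasp; the last joint's range is limited). The gripper opens to 88 mm and grips with 3 to 60 N. Pads are 19 mm wide; open, the fingers measure 130 mm over their backs; the gripper's body (78 mm by 193 mm) begins 47 mm behind the grasp point.
Start: joints at [-0.897, 0.359, 0.012, 0, -1.224, -0.288], TCP at [0.254, -0.625, 0.405] pointing down, gripper open.
Joint ranges: [-3.07, 3.07], [-1.43, 2.12], [-1.02, 1.25], [-3.03, 1.67], [-3.05, -0], [-3.03, 3.03]. Speed limits (rad/s): [2.39, 2.39, 3.01, 3.14, 3.14, 3.14].

### API

Orientations are given as [roll, pitch, yaw] about the fixed x, y, z axes, in that order (R = Rz(yaw) Ry(pitch) Rx(roll)).
In Python, from station import status, viewer, arm gives the robot as it stands. The module is installed in compiled form; this text tells all that it offers.
- The arm moves only by the tool apply_moves, never from a script. Its argument "commands" is a list of rows, each an object of numbers: "dx", "dy", "dz": the shift along the world's x, y, z in mm; "spin": the turn about the world's z in degrees; "hand": the closure, from 0 (fully open) to 1 (shut). A call has exactly 5 rows; each row shifts and turns the commanded pose from where the row before left it; what a row does not reach is not made up. A row lasts 1/8 s, in which the tool goes at most 62.5 mm and 10.7 degrees, less where a joint would pass 70% of its speed; a pose out of reach is approached as far as the arm can. A call is refused whole if a number of a shift passes 62.5 or a number of a turn 10.7, either way. A call with a gripper value outside its range is refused whole. The fingers move at their own pace and stop on an object; "grip_force" is the grip in N (left out, the last holds). Time passes only in rows, so rows that do not move let the fingers close, or fill a call up. It gives the time, the measured TCP pose, the force and the opening at its end, in the units of the state.
- status.get_state(): the state, without advancing time (a new reading comes with each control period).
- viewer.grab_frame(name): name is "side" or "top" or "wrist"; returns the picture (384x512x3 uint8, red, green, blue); there is no depth.
- viewer.camera_info(name): a dict with "fx", "fy", "cx", "cy" (pixels), "eye" and "attitude" of the camera in the world; the wrist camera has in their place "T_tool_cam" (4x4, takes a point from camera to tool coordinates, whose origin is the TCP and whose axes are the tool frame's). Camera axes: x right, y up, looking along -z (the intrinsics and any distortion apply to the point x, -y, -z); pixel columns grow to the right and rows downward; lengths in m; the calibration is good to about 2 mm. A picture is of the moment at which its call begins: read the wrist's pose just before it. camera_info takes no time and is no camera call.
- arm.job_done(): hands the job in, once; it reports no verdict.
The state is a dict: "t": time; "q": joint angles; "qd": joint speeds; "joint_efforts": joint torques, N m; "eef_pos": TCP position; "ee_rot": TCP orientation; "force": force on the tool from outside, world axes, zero at the start; "moment": the same for the moment, N m; "width": finger opening in m.
Only numpy, scipy, OpenCV 4.12 (cv2) and the standard library are available. Lean on these libraries where they do the work, as an engineer would, in place of code of your own. Each camera call takes 0.05 s, during which the arm holds its last target.

## Working session

There is one attempt and no reset: what is moved stays moved. The work goes in short steps, Python scripts to look and compute and a tool call to move; the robot and the scene stay as the last step left them, time stands still between calls to the robot, and variables do not carry over. Pictures are saved under pics/ and viewed, and the job is handed in when it is done.

Besides the shell and the picture viewer there is one more tool, called after "Emit:" as name(argument=value, ...), one argument or row to a line, values as JSON. apply_moves: Moves the arm, as the interface text tells. Its arguments: {"type":"object","properties":{"commands":{"type":"array","items":{"type":"object","properties":{"dx":{"type":"number"},"dy":{"type":"number"},"dz":{"type":"number"},"spin":{"type":"number"},"hand":{"type":"number"}}}},"grip_force":{"type":"number"}},"required":["commands"]}

```bash
mkdir -p pics; cat > h.py <<'E'
import numpy as np,cv2
from station import status,viewer,arm
from scipy.spatial.transform import Rotation as R
def save(n,im,s=1.0):
    cv2.imwrite('pics/'+n+'.png',cv2.resize(im[:,:,::-1],None,fx=s,fy=s,interpolation=cv2.INTER_CUBIC))
E
python3 - <<'E'
from h import *
print(status.get_state())
for n in ['side','top','wrist']:
    print(n,viewer.camera_info(n))
    im=viewer.grab_frame(n); np.save('pics/'+n+'0.npy',im); save(n+'0',im,1.5)
E
```

```text
{'t': 0.0, 'q': array([-8.96892724e-01,  3.59388583e-01,  1.10504984e-02, -3.36033328e-04,
       -1.22406166e+00, -2.88054854e-01]), 'qd': array([-0.00100202,  0.00062587,  0.00023405,  0.00046782, -0.00028802,
        0.00053574]), 'joint_efforts': array([ 3.01761529e-04, -5.82709837e+01,  2.93050110e+01,  6.99681491e+00,
        6.75234071e-03, -1.76414642e-04]), 'eef_pos': array([ 0.25393179, -0.6252105 ,  0.40372024]), 'ee_rot': array([1.6643569 , 1.56916208, 2.0500912 ]), 'force': array([ 0.63129511, -0.90389248, -0.84599148]), 'moment': array([0.02464639, 0.01991947, 0.00873744]), 'width': 0.08804354876696965}
side {'fx': 388.22011368992963, 'fy': 388.22011368992963, 'cx': 259.5877668362816, 'cy': 189.2795879588245, 'eye': array([0.41189513, 0.96150599, 0.62280897]), 'attitude': array([ 0.99478508, -0.0137848 , -3.06175957])}
top {'fx': 452.13895214440123, 'fy': 452.13895214440123, 'cx': 249.30343655904167, 'cy': 193.951576430383, 'eye': array([0.34001865, 0.12690059, 1.13430182]), 'attitude': array([ 0.12147153, -0.00405561, -1.59409321])}
wrist {'fx': 269.3059736824673, 'fy': 269.3059736824673, 'cx': 255.74629945264167, 'cy': 186.99057655099304, 'T_tool_cam': array([[ 8.00379396e-04,  2.84919984e-01, -9.58550970e-01,
         1.96985259e-02],
       [ 9.99999403e-01,  4.84433090e-04,  9.78981416e-04,
        -2.22577447e-04],
       [ 7.43285178e-04, -9.58551182e-01, -2.84919426e-01,
        -7.88753564e-02],
       [ 0.00000000e+00,  0.00000000e+00,  0.00000000e+00,
         1.00000000e+00]])}
```

View pics/side0.png

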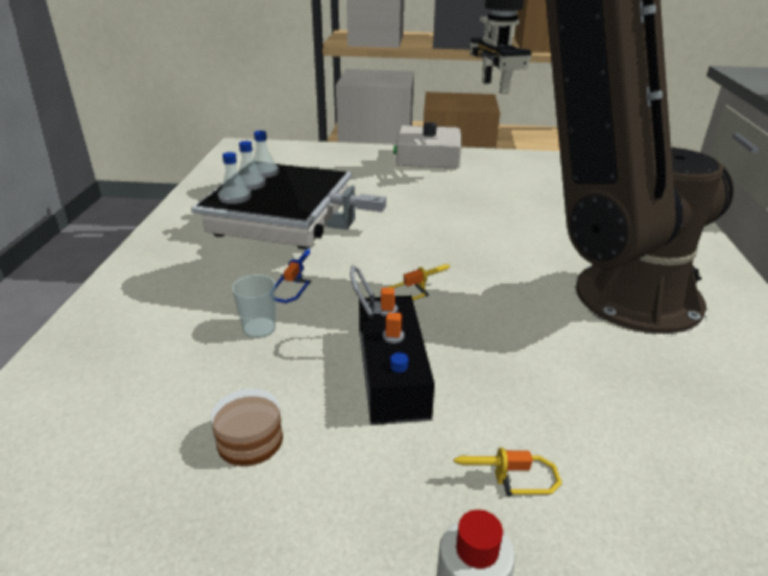

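View pics/top0.png

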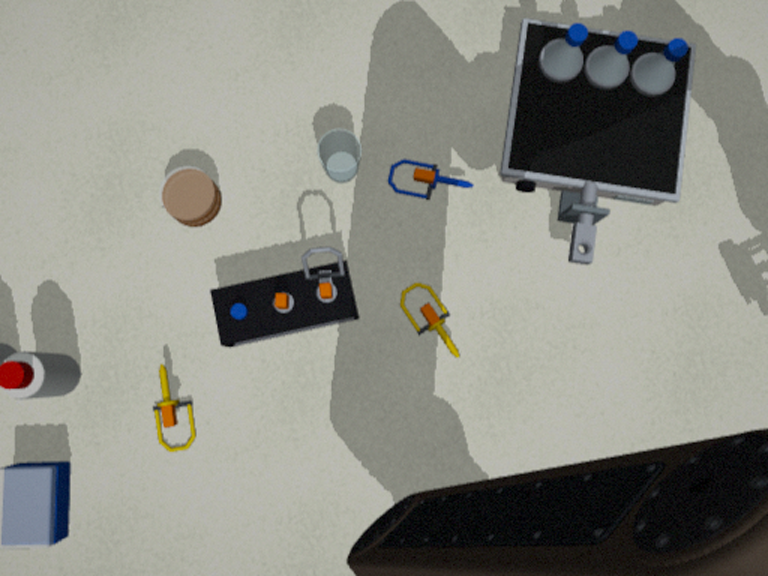

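View pics/wrist0.png

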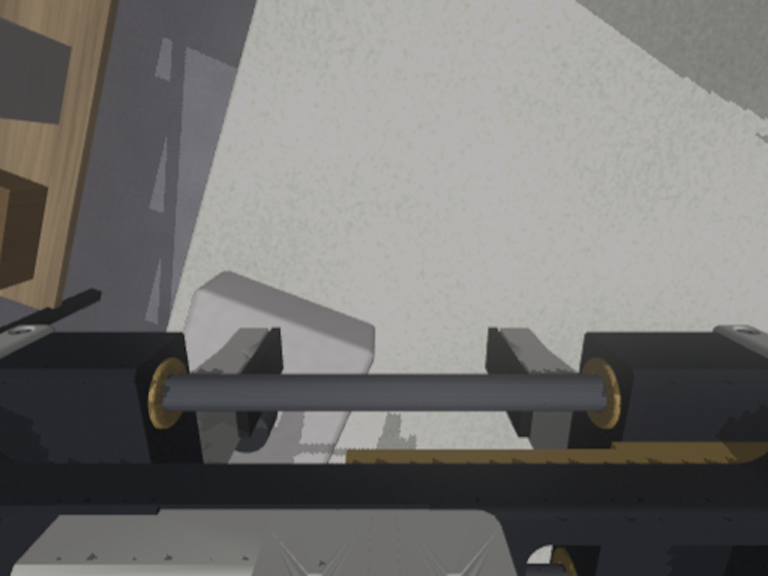

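The top view (1.5x) shows two orange-headed pins in the black rack. The one at (326,290) has a grey wire ring leaning up-image. The one at (283,300) is plain. The blue tube is at (238,311). The blue and yellow look-alikes lie on the table at (425,175), (430,315) and (168,415). The shaft hole is at about (584,247). The pin at (326,290) fits the description, so I'll confirm it in a crop.

```bash
cat >> h.py <<'E'
def cam(n,st=None):
    c=viewer.camera_info(n)
    if n=='wrist':
        T=np.eye(4); T[:3,:3]=R.from_euler('xyz',st['ee_rot']).as_matrix(); T[:3,3]=st['eef_pos']
        T=T@np.array(c['T_tool_cam']); return c,T[:3,:3],T[:3,3]
    return c,R.from_euler('xyz',c['attitude']).as_matrix(),np.array(c['eye'])
def ray(n,u,v,z,st=None):
    c,A,e=cam(n,st); d=A@np.array([(u-c['cx'])/c['fx'],-(v-c['cy'])/c['fy'],-1.])
    return e+d*(z-e[2])/d[2]
def proj(n,p,st=None):
    c,A,e=cam(n,st); q=A.T@(np.asarray(p)-e); return np.array([c['cx']+c['fx']*q[0]/-q[2],c['cy']-c['fy']*q[1]/-q[2]])
E
python3 - <<'E'
from h import *
t=np.load('pics/top0.npy');s=np.load('pics/side0.npy')
save('ct_rack',t[150:240,130:250],6);save('ct_shaft',t[110:190,350:450],6);save('cs_rack',s[165:285,215:305],5);save('cs_shaft',s[105:165,190:270],8)
for a in [(326,290),(283,300),(584,247)]:
    print([ray('top',a[0]/1.5,a[1]/1.5,z).round(4) for z in (.082,.112)])
E
```

```text
[array([0.4715, 0.1945, 0.082 ]), array([0.4678, 0.1926, 0.112 ])]
[array([0.4573, 0.2618, 0.082 ]), array([0.454, 0.258, 0.112])]
[array([ 0.5306, -0.2133,  0.082 ]), array([ 0.5251, -0.2036,  0.112 ])]
```

View pics/ct_rack.png

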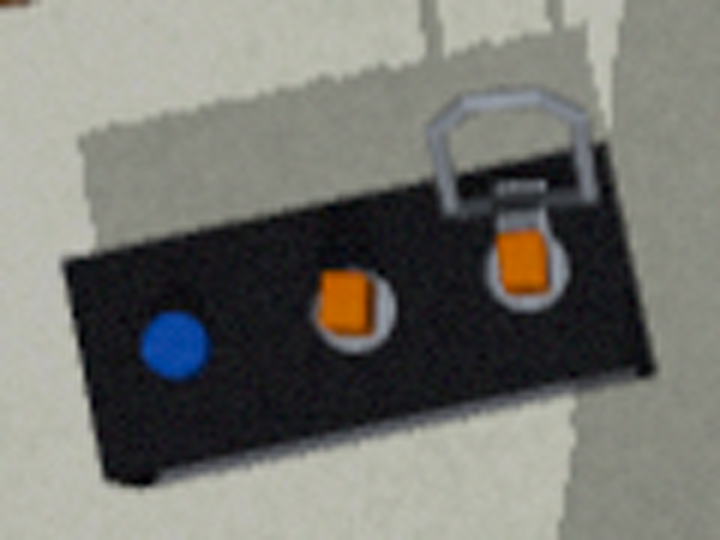

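View pics/ct_shaft.png

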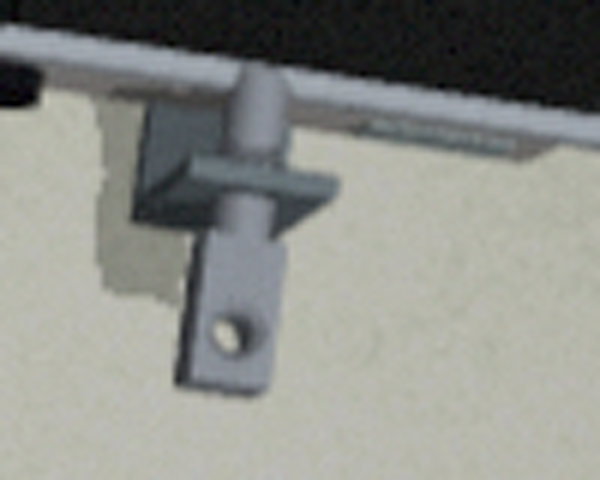

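View pics/cs_rack.png

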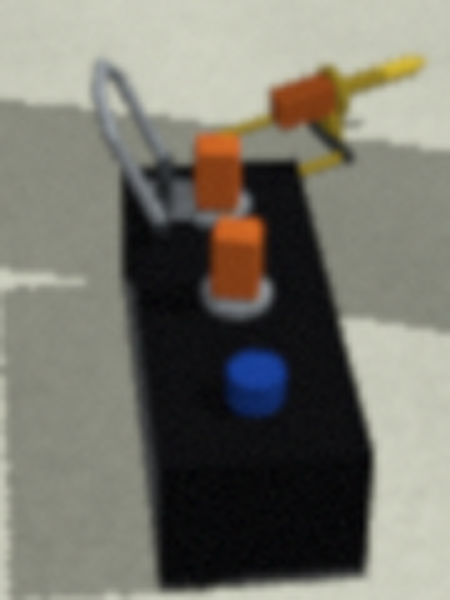

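View pics/cs_shaft.png

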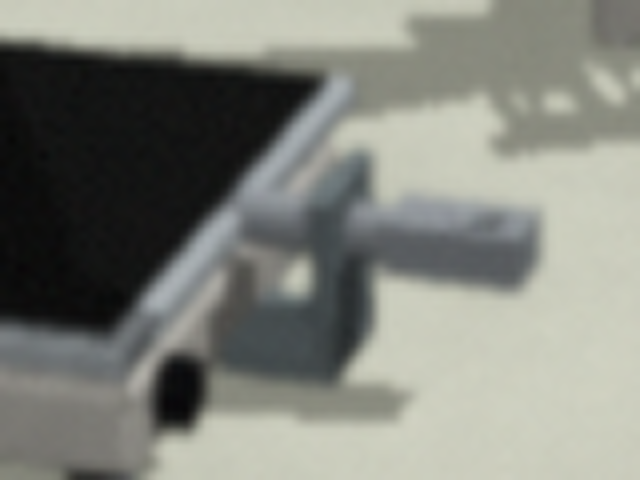

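The crop confirms it: the pin at crop (520,260) has the lug and grey ring, and its neighbour has only a collar. Next I'll work out the poses.

```bash
python3 - <<'E'
from h import *
st=status.get_state(); T=R.from_euler('xyz',st['ee_rot']).as_matrix(); print('tool axes',T.round(3).tolist())
def tp(x,y,ox,oy,z): return ray('top',ox+x/6-.0,oy+y/6,z)
r=lambda x,y,z: tp(x,y,130,150,z)
print('tube',r(176,345,.088).round(4),'plainhead',r(345,300,.112).round(4),'head',r(521,261,.112).round(4),'collar',r(528,268,.077).round(4))
print('hinge L,R',r(452,210,.082).round(4),r(594,201,.082).round(4),'bar',[r(x,y,.145).round(4) for x,y in((465,98),(545,96))])
s=lambda x,y,z: tp(x,y,350,110,z)
P=[s(x,y,.082) for x,y in((186,380),(265,388),(205,232),(287,240),(235,333))]
print('shaft',[p.round(4) for p in P])
ax=((P[2]+P[3])-(P[0]+P[1]))/2; print('shaft yaw',np.degrees(np.arctan2(ax[1],ax[0])), 'width',np.linalg.norm(P[0]-P[1]))
e=(P[0]+P[1])/2; print('hole from end',e+ax/np.linalg.norm(ax)*.022)
# side views cross-check
u,v=190+490/8,105+218/8; print('side hole',ray('side',u,v,.082))
u,v=215+218/5,165+145/5; print('side head',ray('side',u,v,.112))
E
```

```text
tool axes [[-0.001, -0.376, 0.927], [0.001, 0.927, 0.376], [-1.0, 0.001, -0.0]]
tube [0.4407 0.3292 0.088 ] plainhead [0.454  0.2606 0.112 ] head [0.4674 0.1938 0.112 ] collar [0.4689 0.1933 0.077 ]
hinge L,R [0.4919 0.2224 0.082 ] [0.4942 0.1668 0.082 ] bar [array([0.5245, 0.2114, 0.145 ]), array([0.5246, 0.1818, 0.145 ])]
shaft [array([ 0.5103, -0.1923,  0.082 ]), array([ 0.5064, -0.2232,  0.082 ]), array([ 0.5694, -0.2033,  0.082 ]), array([ 0.5655, -0.2356,  0.082 ]), array([ 0.5286, -0.2127,  0.082 ])]
shaft yaw -11.205995144815258 width 0.03116027949090215
hole from end [ 0.52991105 -0.21204337  0.082     ]
side hole [ 0.52586301 -0.21115123  0.082     ]
side head [0.46829485 0.19761041 0.112     ]
```

Pin axis is about (0.468, 0.194) with yaw about +2.5° (the rack's is about +11°). The hole is about (0.529, -0.212) with shaft yaw about -11.2°. Spacings check: the holes come out near 69 mm and the shaft width 31 mm. Now moving over the rack with the jaws half closed, so the fingers clear the plain pin.

Emit:
apply_moves(
  commands=[
    {"dx": 24, "dy": 54, "dz": 0, "spin": -4, "hand": 0.5},
    {"dx": 24, "dy": 54, "dz": 0, "spin": -4, "hand": 0.5},
    {"dx": 24, "dy": 54, "dz": 0, "spin": -4, "hand": 0.5},
    {"dx": 24, "dy": 54, "dz": 0, "spin": -4, "hand": 0.5},
    {"dx": 24, "dy": 54, "dz": 0, "spin": -3.5, "hand": 0.5},
  ],
  grip_force=25,
)

```text
t: 0.78
eef_pos: [0.3743, -0.3536, 0.4046]
ee_rot: [0.361, 1.571, 0.404]
force: [1.3, 0.2, 0.3]
width: 0.0456
```

Emit:
apply_moves(
  commands=[
    {"dx": 24, "dy": 54, "dz": 0, "spin": 0, "hand": 0.5},
    {"dx": 24, "dy": 54, "dz": 0, "spin": 0, "hand": 0.5},
    {"dx": 6, "dy": 55, "dz": 0, "spin": 0, "hand": 0.5},
    {"dx": 6, "dy": 55, "dz": 0, "spin": 0, "hand": 0.5},
    {"dx": 6, "dy": 55, "dz": 0, "spin": 0, "hand": 0.5},
  ],
)

```text
t: 1.4
eef_pos: [0.4397, -0.0806, 0.4048]
ee_rot: [0.364, 1.57, 0.41]
force: [2.2, 0.2, 1.0]
width: 0.0439
```

Emit:
apply_moves(
  commands=[
    {"dx": 6, "dy": 55, "dz": 0, "spin": 0, "hand": 0.5},
    {"dx": 6, "dy": 55, "dz": 0, "spin": 0, "hand": 0.5},
    {"dx": 6, "dy": 55, "dz": 0, "spin": 0, "hand": 0.5},
    {"dx": 6, "dy": 55, "dz": 0, "spin": 0, "hand": 0.5},
    {"dx": 0, "dy": 0, "dz": 0, "spin": 0, "hand": 0.5},
  ],
)

```text
t: 2.02
eef_pos: [0.4642, 0.1407, 0.4043]
ee_rot: [-2.712, 1.57, -2.663]
force: [0.3, -0.6, -1.0]
width: 0.0434
```

```bash
python3 - <<'E'
from h import *
st=status.get_state();im=viewer.grab_frame('wrist');save('w1',im,1.5);print(st['t'],st['eef_pos'],st['ee_rot'],st['width'],st['force'])
print(proj('wrist',[.468,.194,.112],st)*1.5, proj('wrist',[.494,.195,.082],st)*1.5)
E
```

```text
2.025 [0.46417598 0.14069038 0.40427196] [-2.71228053  1.5704263  -2.66301174] 0.043370188210703056 [ 0.31002114 -0.64821586 -1.01385733]
[460.2710871  286.07021819] [451.34730269 306.0323274 ]
```

View pics/w1.png

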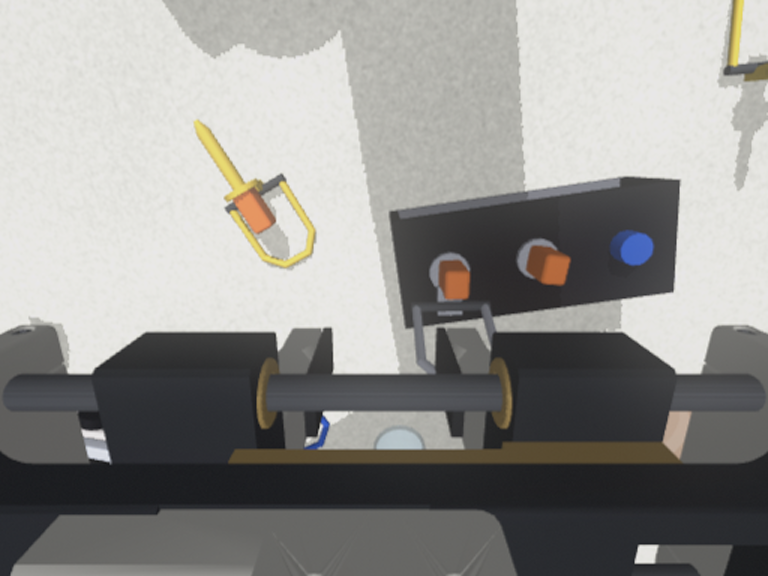

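The wrist view shows the ring pin's head at (456,287) and the plain pin at (550,265). The ring is at (430,330), partly hidden by a finger. I'll enlarge it to refine.

```bash
python3 - <<'E'
from h import *
im=cv2.imread('pics/w1.png')[:,:,::-1]
st=status.get_state();im=viewer.grab_frame('wrist');np.save('pics/w1.npy',im)
save('w1c',im[155:235,265:345],8)
# predicted head top corners, yaw 2.5
for yaw in (0,2.5,5):
  c,s=np.cos(np.radians(yaw)),np.sin(np.radians(yaw))
  print(yaw,[((proj('wrist',[.468+c*a-s*b,.194+s*a+c*b,.112],st)-[265,155])*8).round(0).tolist() for a,b in((-.011,-.009),(-.011,.009),(.011,.009),(.011,-.009))])
E
```

```text
0 [[287.0, 206.0], [424.0, 212.0], [405.0, 371.0], [271.0, 365.0]]
2.5 [[283.0, 209.0], [421.0, 209.0], [409.0, 368.0], [275.0, 367.0]]
5 [[279.0, 212.0], [417.0, 207.0], [413.0, 365.0], [278.0, 370.0]]
```

View pics/w1c.png

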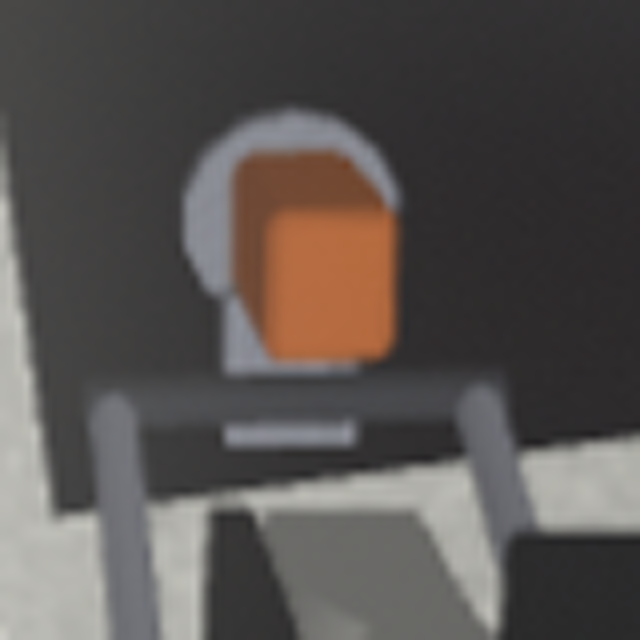

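Compared with the prediction, the head is about 2 mm nearer in -y, and its yaw is about +4°. Moving above it and part way down, then one look.

Emit:
apply_moves(
  commands=[
    {"dx": 1.5, "dy": 26, "dz": 0, "spin": 1.2, "hand": 0.5},
    {"dx": 1.5, "dy": 26, "dz": 0, "spin": 0, "hand": 0.5},
    {"dx": 0, "dy": 0, "dz": -30, "spin": 0, "hand": 0.5},
    {"dx": 0, "dy": 0, "dz": -29, "spin": 0, "hand": 0.5},
    {"dx": 0, "dy": 0, "dz": 0, "spin": 0, "hand": 0.5},
  ],
)

```text
t: 2.75
eef_pos: [0.4664, 0.188, 0.344]
ee_rot: [-2.527, 1.566, -2.463]
force: [-0.1, -0.3, 0.9]
width: 0.0437
```

```bash
python3 - <<'E'
from h import *
st=status.get_state();im=viewer.grab_frame('wrist');save('w2',im,1.5);print(st['t'],st['eef_pos'],st['ee_rot'],st['width'],st['force'])
p=[.4675,.192,.112];print(proj('wrist',p,st)*1.5,proj('wrist',st['eef_pos']-[0,0,.159],st)*1.5)
E
```

```text
2.75 [0.46640834 0.18798714 0.34400195] [-2.52742248  1.56643208 -2.46271347] 0.043733607870233074 [-0.11505076 -0.33855084  0.90171842]
[393.48561426 310.78782985] [387.1845244  374.31699032]
```

View pics/w2.png

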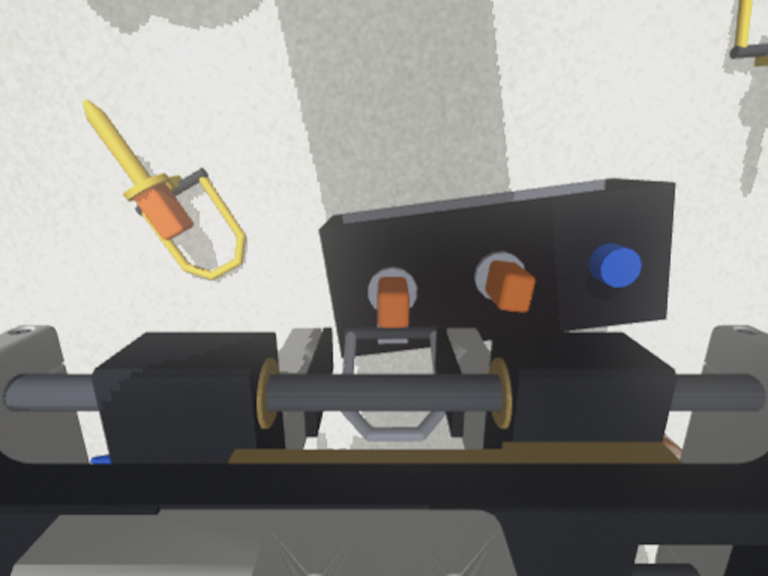

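The head is centred at (393,316) and the ring frames the jaws evenly. The rod looks level, so the yaw is good. Descending to grip.

Emit:
apply_moves(
  commands=[
    {"dx": 2, "dy": 3, "dz": 0, "spin": 0, "hand": 0.5},
    {"dx": 0, "dy": 0, "dz": -30, "spin": 0, "hand": 0.5},
    {"dx": 0, "dy": 0, "dz": -30, "spin": 0, "hand": 0.5},
    {"dx": 0, "dy": 0, "dz": -25, "spin": 0, "hand": 0.5},
    {"dx": 0, "dy": 0, "dz": 0, "spin": 0, "hand": 0.5},
  ],
)

```text
t: 3.42
eef_pos: [0.469, 0.1925, 0.2603]
ee_rot: [-2.416, 1.569, -2.35]
force: [0.4, 0.5, -0.0]
width: 0.0432
```

```bash
python3 - <<'E'
from h import *
st=status.get_state();im=viewer.grab_frame('wrist');save('w3',im,1.5);print(st['t'],st['eef_pos'],st['ee_rot'],st['width'],st['force'])
E
```

```text
3.425 [0.46900416 0.19248044 0.26028257] [-2.41647966  1.56898543 -2.35027439] 0.04324711361845205 [ 0.35373256  0.51456764 -0.005365  ]
```

View pics/w3.png

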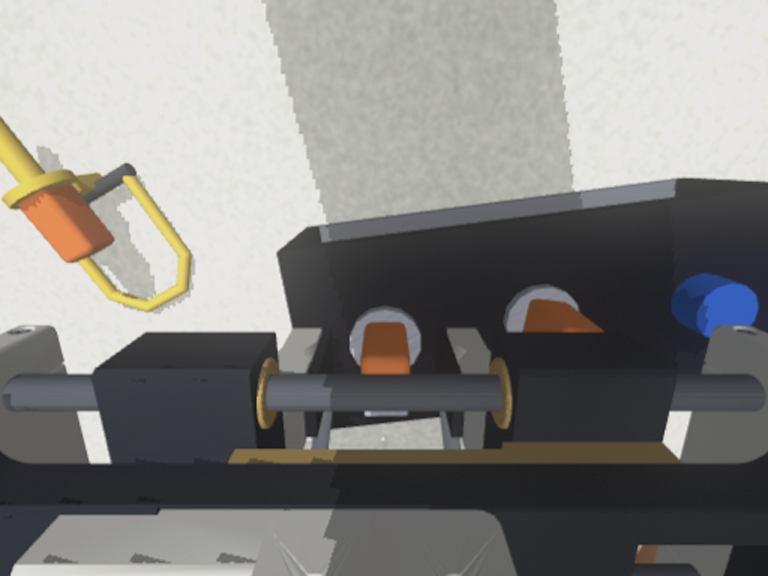

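The jaws sit evenly on either side of the head at (386,345), so I'm closing on it.

Emit:
apply_moves(
  commands=[
    {"dx": 0, "dy": 0, "dz": 0, "spin": 0, "hand": 1},
    {"dx": 0, "dy": 0, "dz": 0, "spin": 0, "hand": 1},
    {"dx": 0, "dy": 0, "dz": 0, "spin": 0, "hand": 1},
    {"dx": 0, "dy": 0, "dz": 0, "spin": 0, "hand": 1},
    {"dx": 0, "dy": 0, "dz": 0, "spin": 0, "hand": 1},
  ],
  grip_force=35,
)

```text
t: 4.1
eef_pos: [0.4691, 0.1928, 0.2613]
ee_rot: [0.482, 1.57, 0.548]
force: [-2.2, -0.0, 6.9]
width: 0.018
```

Emit:
apply_moves(
  commands=[
    {"dx": 0, "dy": 0, "dz": 10, "spin": 0, "hand": 1},
    {"dx": 0, "dy": 0, "dz": 20, "spin": 0, "hand": 1},
    {"dx": 0, "dy": 0, "dz": 30, "spin": 0, "hand": 1},
    {"dx": 0, "dy": 0, "dz": 40, "spin": 0, "hand": 1},
    {"dx": 0, "dy": 0, "dz": 30, "spin": 0, "hand": 1},
  ],
)

```text
t: 4.72
eef_pos: [0.4689, 0.1925, 0.3926]
ee_rot: [0.664, 1.57, 0.731]
force: [-0.4, 0.8, -2.7]
width: 0.0179
```

```bash
python3 - <<'E'
from h import *
st=status.get_state();print(st['t'],st['eef_pos'],st['ee_rot'],st['width'],st['force'])
save('w4',viewer.grab_frame('wrist'),1.5);save('s4',viewer.grab_frame('side'),1.5)
E
```

```text
4.725 [0.46885159 0.19245797 0.39261963] [0.66447491 1.56989839 0.73085011] 0.01790573620957214 [-0.35948221  0.79204526 -2.72385356]
```

View pics/w4.png

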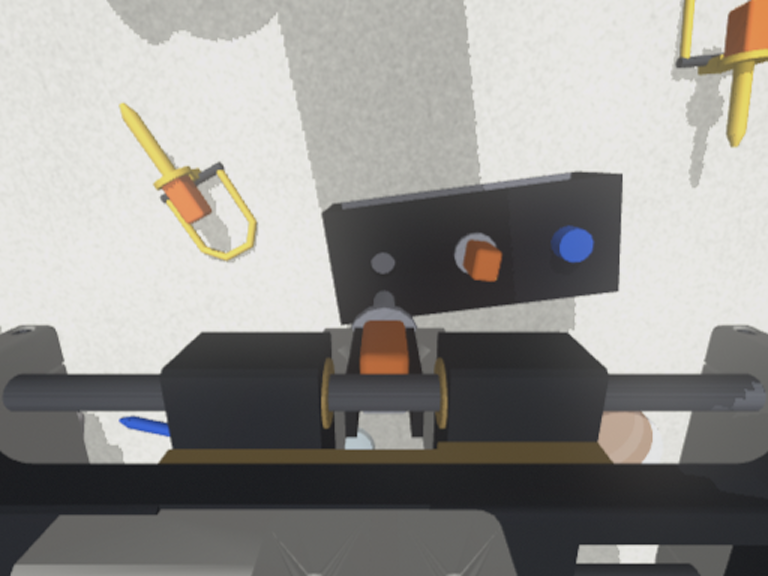

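View pics/s4.png

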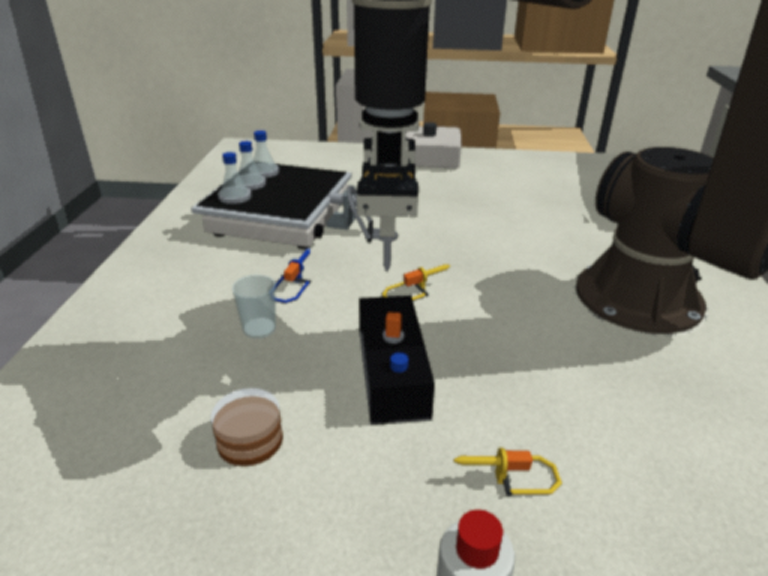

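The pin is gripped (width 18 mm) and hangs straight, and the empty rack hole is visible at (383,263). The plain pin is undisturbed. Carrying it to the shaft.

Emit:
apply_moves(
  commands=[
    {"dx": 3, "dy": -20, "dz": 0, "spin": -1, "hand": 1},
    {"dx": 6, "dy": -40, "dz": 0, "spin": -1.5, "hand": 1},
    {"dx": 6, "dy": -45, "dz": 0, "spin": -1.5, "hand": 1},
    {"dx": 6, "dy": -45, "dz": 0, "spin": -1.5, "hand": 1},
    {"dx": 6, "dy": -45, "dz": 0, "spin": -1.5, "hand": 1},
  ],
)

```text
t: 5.45
eef_pos: [0.4953, -0.0047, 0.3895]
ee_rot: [-2.834, 1.568, -2.891]
force: [0.7, 0.9, -2.5]
width: 0.0175
```

Emit:
apply_moves(
  commands=[
    {"dx": 6, "dy": -45, "dz": 0, "spin": -1.5, "hand": 1},
    {"dx": 6, "dy": -45, "dz": 0, "spin": -1.5, "hand": 1},
    {"dx": 6, "dy": -45, "dz": 0, "spin": -1.5, "hand": 1},
    {"dx": 6, "dy": -40, "dz": 0, "spin": -1.5, "hand": 1},
    {"dx": 6, "dy": -20, "dz": 0, "spin": -2, "hand": 1},
  ],
)

```text
t: 6.08
eef_pos: [0.5249, -0.2, 0.389]
ee_rot: [-3.04, 1.568, 3.044]
force: [0.3, 0.1, -1.1]
width: 0.018
```

Emit:
apply_moves(
  commands=[
    {"dx": 3, "dy": -15, "dz": 0, "spin": 0, "hand": 1},
    {"dx": 0, "dy": 0, "dz": 0, "spin": 0, "hand": 1},
    {"dx": 0, "dy": 0, "dz": 0, "spin": 0, "hand": 1},
    {"dx": 0, "dy": 0, "dz": 0, "spin": 0, "hand": 1},
    {"dx": 0, "dy": 0, "dz": 0, "spin": 0, "hand": 1},
  ],
)

```text
t: 6.7
eef_pos: [0.5289, -0.2118, 0.3908]
ee_rot: [0.432, 1.571, 0.238]
force: [0.2, -0.5, -0.8]
width: 0.0176
```

```bash
python3 - <<'E'
from h import *
st=status.get_state();r=st['ee_rot'];print(st['t'],st['eef_pos'],r,np.degrees(r[2]-r[0]),st['width'],st['force'])
im=viewer.grab_frame('wrist');save('w5',im,1.5);np.save('pics/w5.npy',im);save('w5c',im[140:240,205:305],7)
s4=dict(st);s4['eef_pos']=np.array([0.46885,.192458,.39262]);s4['ee_rot']=np.array([.66447491,1.56989839,.73085011])
print('rackhole',ray('wrist',383/1.5,263/1.5,.072,s4))
print('pred hole',proj('wrist',[.529,-.212,.082],st)*1.5)
E
```

```text
6.7 [ 0.52894279 -0.21179276  0.3908352 ] [0.43216962 1.57052232 0.23779864] -11.136636251913925 0.017592779320279982 [ 0.15006027 -0.4500761  -0.79671458]
rackhole [0.4663193  0.19057185 0.072     ]
pred hole [385.22216463 270.66378876]
```

View pics/w5.png

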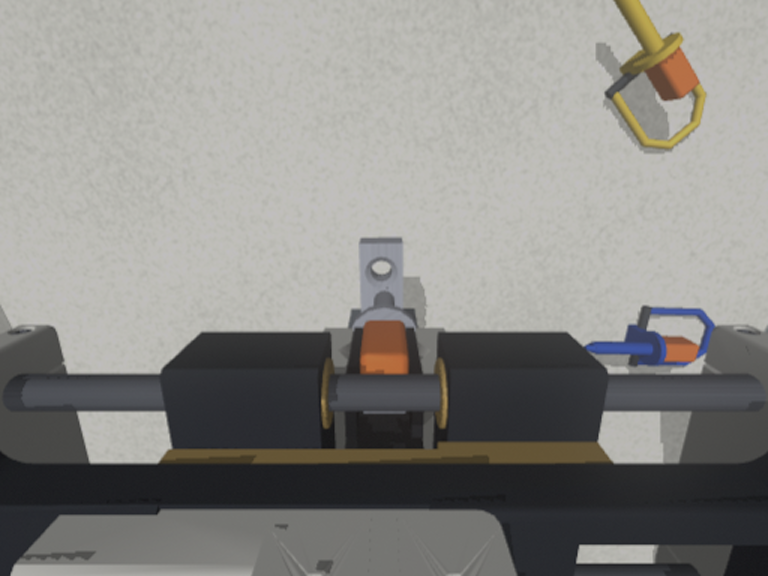

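View pics/w5c.png

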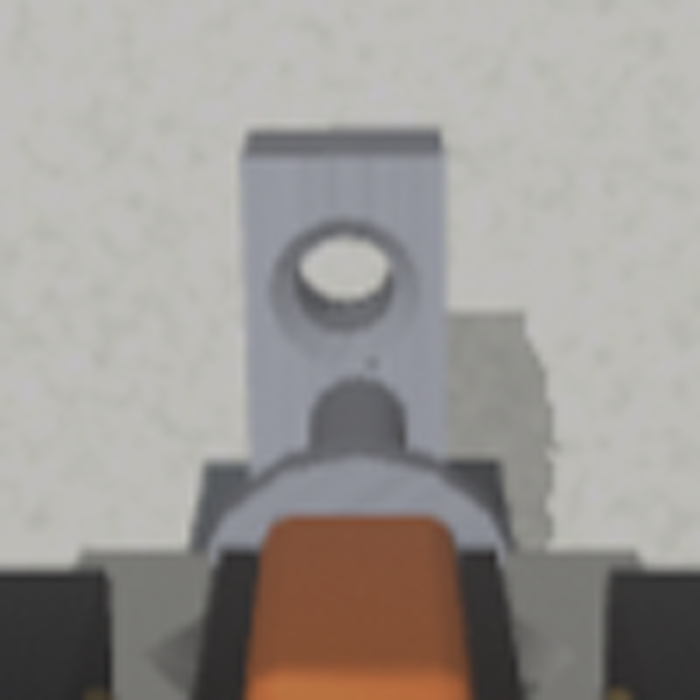

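```bash
python3 - <<'E'
from h import *
st=status.get_state()
h=ray('wrist',381.2/1.5,271.7/1.5,.082,st);print('shaft hole',h)
im=cv2.imread('pics/w4.png')[:,:,::-1];save('w4c',np.ascontiguousarray(im[225:345,320:440]),6)
# offset pin: tcp minus hole in tool-aligned frame
Rz=lambda d:np.array([[np.cos(d),-np.sin(d)],[np.sin(d),np.cos(d)]])
off=Rz(-np.radians(3.8))@(np.array([.4663,.1906])-[.4690,.1926]);print('pin in tool-yaw frame',off)
tgt=h[:2]-Rz(np.radians(-11.2))@off;print('tcp target by cam-relative',tgt,'move mm',(tgt-st['eef_pos'][:2])*1e3)
E
```

```text
shaft hole [ 0.52926697 -0.21518336  0.082     ]
pin in tool-yaw frame [-0.00282661 -0.00181666]
tcp target by cam-relative [ 0.5323926  -0.21395032] move mm [ 3.41327032 -2.06817265]
```

View pics/w4c.png

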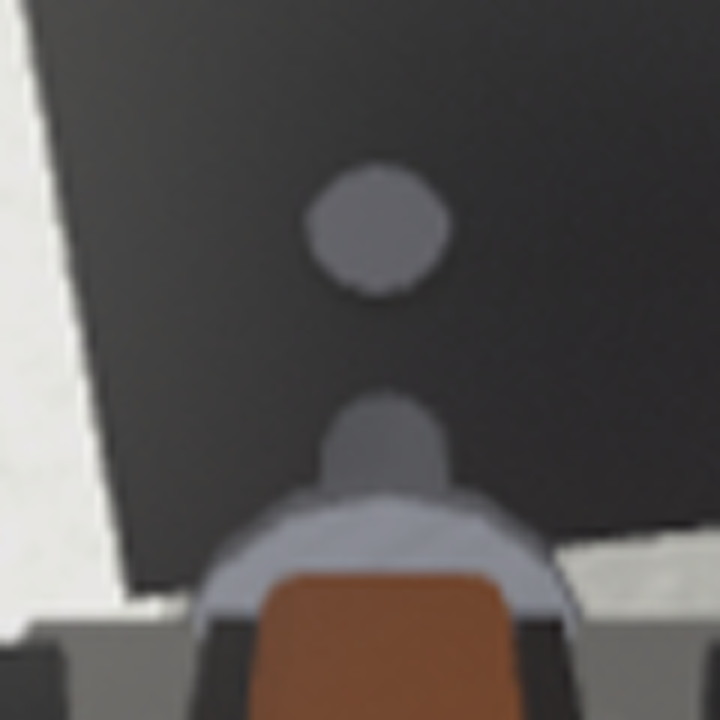

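The camera-relative correction, using the rack hole as reference, is (+3.4, -2.1) mm. I'll apply it, bring the tip just above the mouth and look.

Emit:
apply_moves(
  commands=[
    {"dx": 3.4, "dy": -2.1, "dz": 0, "spin": 0, "hand": 1},
    {"dx": 0, "dy": 0, "dz": -20, "spin": 0, "hand": 1},
    {"dx": 0, "dy": 0, "dz": -20, "spin": 0, "hand": 1},
    {"dx": 0, "dy": 0, "dz": -12, "spin": 0, "hand": 1},
    {"dx": 0, "dy": 0, "dz": 0, "spin": 0, "hand": 1},
  ],
)

```text
t: 7.38
eef_pos: [0.5324, -0.2145, 0.3379]
ee_rot: [-3.002, 1.569, 3.086]
force: [-0.6, 0.6, -2.9]
width: 0.0177
```

```bash
python3 - <<'E'
from h import *
st=status.get_state();r=st['ee_rot'];print(st['t'],st['eef_pos'],np.degrees(r[2]-r[0]),st['width'],st['force'])
im=viewer.grab_frame('wrist');save('w6c',im[150:250,195:315],6)
im=viewer.grab_frame('side');save('s6c',im[90:170,190:290],7)
im=viewer.grab_frame('top');save('t6c',im[90:210,330:470],5)
E
```

```text
7.375 [ 0.53235272 -0.21447867  0.33792549] 348.80757880395043 0.017663273594392268 [-0.55350206  0.5857063  -2.91760381]
```

View pics/w6c.png

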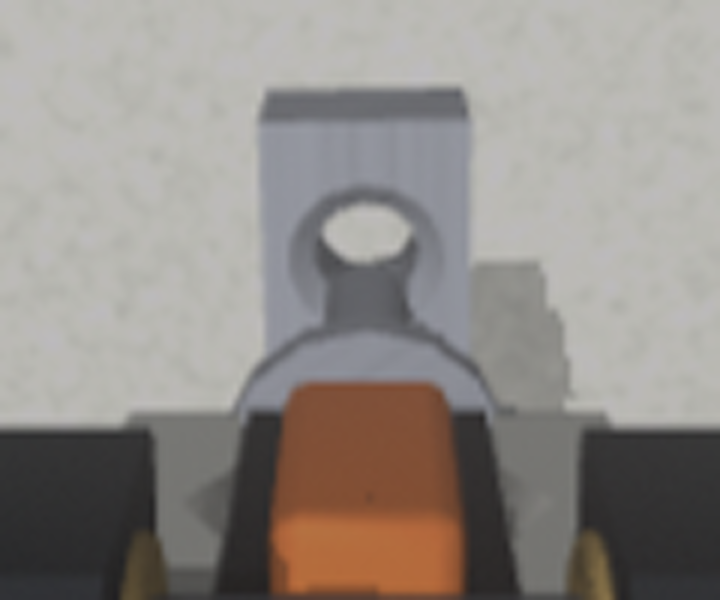

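View pics/s6c.png

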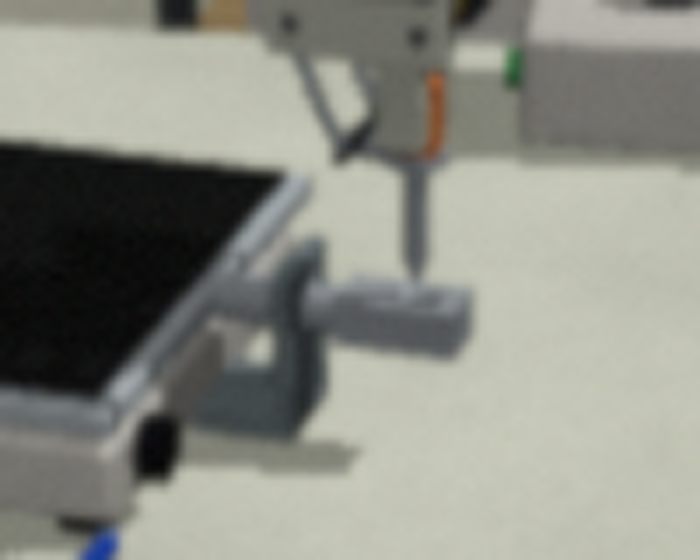

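View pics/t6c.png

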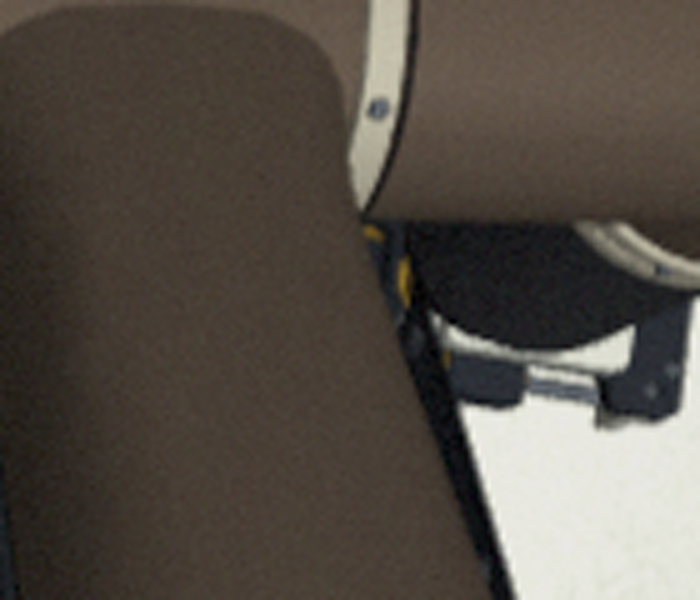

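The shank tip (367,265) lines up with the mouth (centre about 367,258) in the wrist crop. The side crop agrees. Descending in stages and watching the force.

Emit:
apply_moves(
  commands=[
    {"dx": 0, "dy": 0, "dz": -5, "spin": 0, "hand": 1},
    {"dx": 0, "dy": 0, "dz": -5, "spin": 0, "hand": 1},
    {"dx": 0, "dy": 0, "dz": -5, "spin": 0, "hand": 1},
    {"dx": 0, "dy": 0, "dz": -5, "spin": 0, "hand": 1},
    {"dx": 0, "dy": 0, "dz": 0, "spin": 0, "hand": 1},
  ],
)

```text
t: 8.15
eef_pos: [0.5322, -0.2145, 0.3181]
ee_rot: [-3.062, 1.57, 3.025]
force: [-0.7, -0.3, -2.8]
width: 0.0175
```

Emit:
apply_moves(
  commands=[
    {"dx": 0, "dy": 0, "dz": -8, "spin": 0, "hand": 1},
    {"dx": 0, "dy": 0, "dz": -8, "spin": 0, "hand": 1},
    {"dx": 0, "dy": 0, "dz": -8, "spin": 0, "hand": 1},
    {"dx": 0, "dy": 0, "dz": -8, "spin": 0, "hand": 1},
    {"dx": 0, "dy": 0, "dz": -8, "spin": 0, "hand": 1},
  ],
)

```text
t: 8.78
eef_pos: [0.5323, -0.2145, 0.278]
ee_rot: [-2.978, 1.571, 3.11]
force: [-0.0, -0.7, -1.6]
width: 0.0178
```

Emit:
apply_moves(
  commands=[
    {"dx": 0, "dy": 0, "dz": -2, "spin": 0, "hand": 1},
    {"dx": 0, "dy": 0, "dz": -2, "spin": 0, "hand": 1},
    {"dx": 0, "dy": 0, "dz": -1.5, "spin": 0, "hand": 1},
    {"dx": 0, "dy": 0, "dz": -1, "spin": 0, "hand": 1},
    {"dx": 0, "dy": 0, "dz": 0, "spin": 0, "hand": 1},
  ],
)

```text
t: 9.4
eef_pos: [0.5324, -0.2145, 0.2722]
ee_rot: [0.128, 1.571, -0.067]
force: [-0.7, 0.7, -2.0]
width: 0.0176
```

Emit:
apply_moves(
  commands=[
    {"dx": 0, "dy": 0, "dz": -1, "spin": 0, "hand": 1},
    {"dx": 0, "dy": 0, "dz": -1, "spin": 0, "hand": 1},
    {"dx": 0, "dy": 0, "dz": -0.5, "spin": 0, "hand": 1},
    {"dx": 0, "dy": 0, "dz": 0, "spin": 0, "hand": 1},
    {"dx": 0, "dy": 0, "dz": 0, "spin": 0, "hand": 1},
  ],
)

```text
t: 10.02
eef_pos: [0.5324, -0.2144, 0.2713]
ee_rot: [-0.278, 1.57, -0.473]
force: [-3.7, 3.9, 10.9]
width: 0.018
```

```bash
python3 - <<'E'
from h import *
st=status.get_state();r=st['ee_rot'];print(st['t'],st['eef_pos'],np.degrees(r[2]-r[0]),st['width'],st['force'])
im=viewer.grab_frame('side');save('s7c',im[90:170,190:290],7)
im=viewer.grab_frame('wrist');save('w7c',im[150:250,195:315],6)
E
```

```text
10.025 [ 0.53236743 -0.21443504  0.27128778] -11.163756272763317 0.01796210093839193 [-3.70762022  3.8579677  10.85726334]
```

View pics/s7c.png

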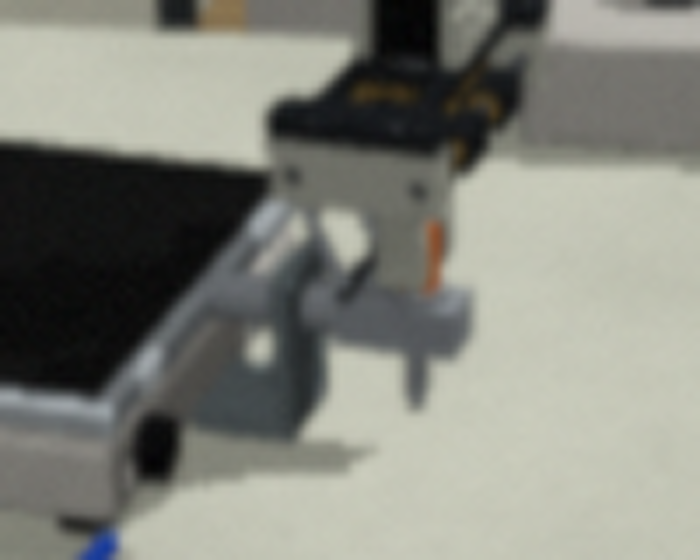

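View pics/w7c.png

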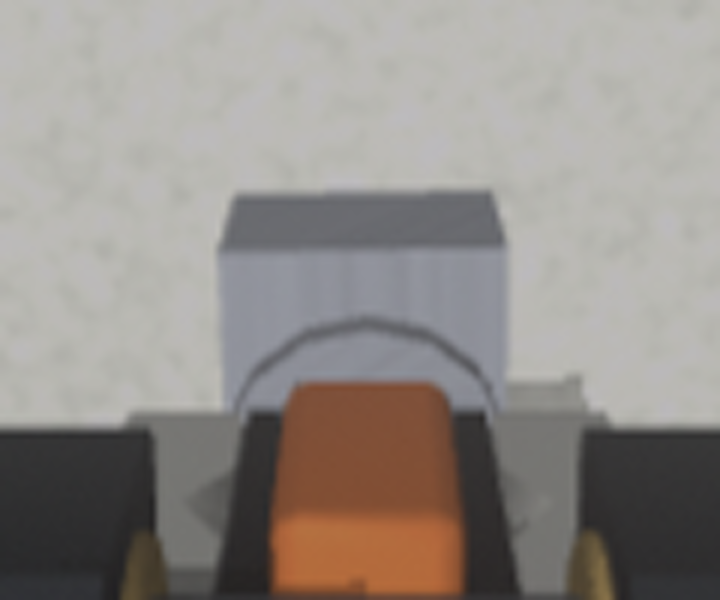

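The pin is seated: contact force is 11 N at the expected z of 0.2713, and in the side crop the shank shows below the shaft at (417,390). Releasing and rising.

Emit:
apply_moves(
  commands=[
    {"dx": 0, "dy": 0, "dz": 1, "spin": 0, "hand": 0.6},
    {"dx": 0, "dy": 0, "dz": 0, "spin": 0, "hand": 0.6},
    {"dx": 0, "dy": 0, "dz": 0, "spin": 0, "hand": 0.6},
    {"dx": 0, "dy": 0, "dz": 0, "spin": 0, "hand": 0.6},
    {"dx": 0, "dy": 0, "dz": 20, "spin": 0, "hand": 0.6},
  ],
)

```text
t: 10.75
eef_pos: [0.5318, -0.2144, 0.2893]
ee_rot: [-3.084, 1.567, 3.003]
force: [0.2, 0.5, -0.8]
width: 0.035
```

Emit:
apply_moves(
  commands=[
    {"dx": 0, "dy": 0, "dz": 30, "spin": 0, "hand": 0.6},
    {"dx": 0, "dy": 0, "dz": 30, "spin": 0, "hand": 0.6},
    {"dx": 0, "dy": 0, "dz": 30, "spin": 0, "hand": 1},
    {"dx": 0, "dy": 0, "dz": 0, "spin": 0, "hand": 1},
    {"dx": 0, "dy": 0, "dz": 0, "spin": 0, "hand": 1},
  ],
)

```text
t: 11.38
eef_pos: [0.5321, -0.2144, 0.3801]
ee_rot: [2.67, 1.57, 2.475]
force: [0.1, -0.3, -0.8]
width: 0.0107
```

```bash
python3 - <<'E'
from h import *
st=status.get_state();r=st['ee_rot'];print(st['t'],st['eef_pos'],np.degrees(r[2]-r[0]),st['width'],st['force'])
im=viewer.grab_frame('side');save('s8c',im[90:170,190:290],7)
im=viewer.grab_frame('wrist');save('w8',im,1.5)
E
```

```text
11.375 [ 0.53211671 -0.21437812  0.38010422] -11.204846825629495 0.010685055866010141 [ 0.06742059 -0.30234218 -0.81026458]
```

View pics/s8c.png

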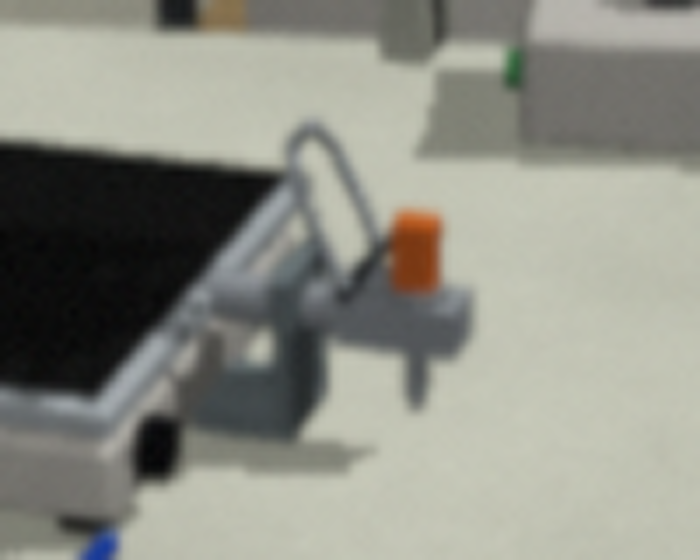

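View pics/w8.png

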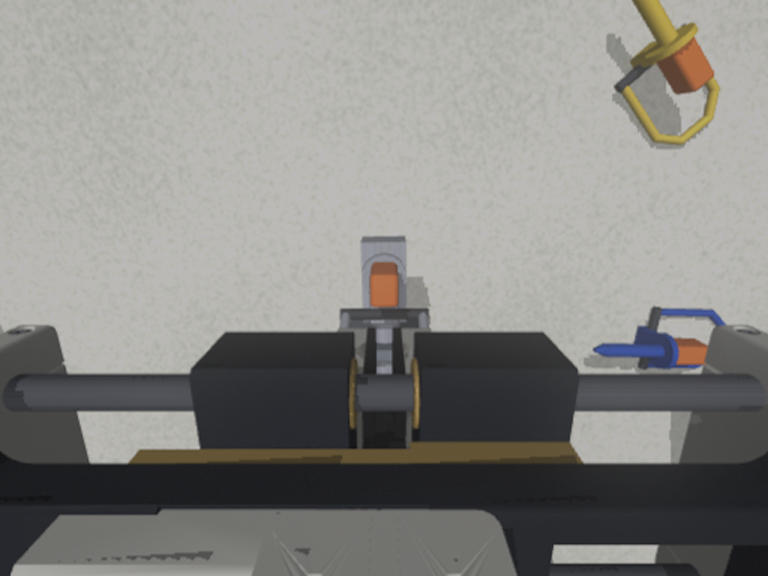

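Pin seated with the hinge on the shaker side. The side crop shows the ring leaning back, its bar at (310,130). Now taking the shut fingers behind the bar, +88 mm along the shaft.

Emit:
apply_moves(
  commands=[
    {"dx": 29, "dy": -5.7, "dz": 0, "spin": 0, "hand": 1},
    {"dx": 29, "dy": -5.7, "dz": 0, "spin": 0, "hand": 1},
    {"dx": 28, "dy": -5.6, "dz": 0, "spin": 0, "hand": 1},
    {"dx": 0, "dy": 0, "dz": -20, "spin": 0, "hand": 1},
    {"dx": 0, "dy": 0, "dz": 0, "spin": 0, "hand": 1},
  ],
)

```text
t: 12.1
eef_pos: [0.6179, -0.2314, 0.3576]
ee_rot: [-3.119, 1.565, 2.969]
force: [-0.0, 0.9, 0.4]
width: 0.0011
```

```bash
python3 - <<'E'
from h import *
st=status.get_state();r=st['ee_rot'];print(st['t'],st['eef_pos'],np.degrees(r[2]-r[0]),st['width'],st['force'])
im=viewer.grab_frame('side');save('s9c',im[60:170,170:290],6)
im=viewer.grab_frame('wrist');save('w9',im,1.5)
E
```

```text
12.1 [ 0.61791453 -0.23137372  0.35761203] 348.7826114731357 0.0010853442386905224 [-0.02001755  0.92270583  0.43646503]
```

View pics/s9c.png

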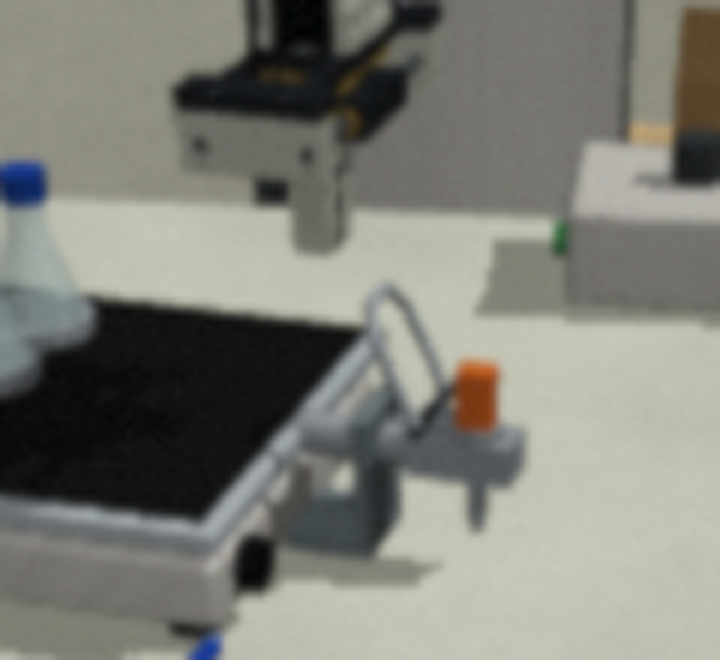

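View pics/w9.png

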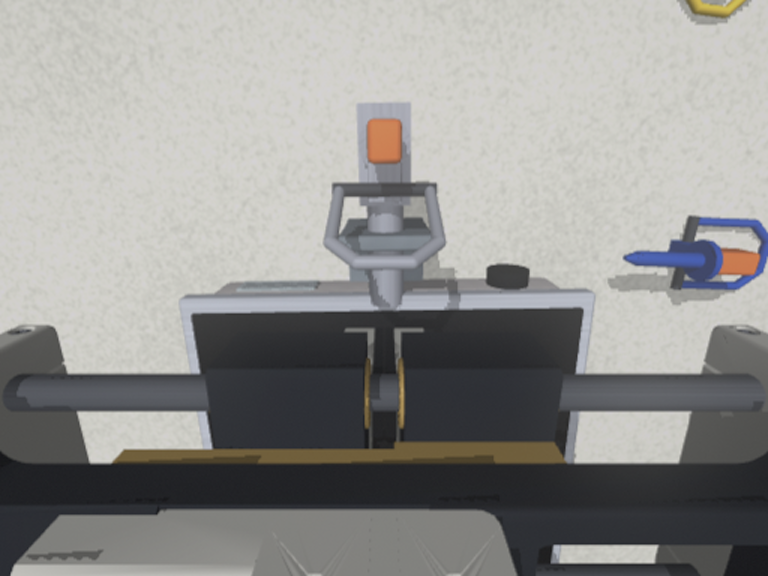

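```bash
python3 - <<'E'
from h import *
st=status.get_state()
h=ray('wrist',384.5/1.5,141/1.5,.122,st);b=ray('wrist',387/1.5,261/1.5,.155,st)
a=np.radians(-11.2);x=np.array([np.cos(a),np.sin(a)]);y=np.array([-np.sin(a),np.cos(a)])
print(h,b); t=st['eef_pos'][:2]
print('tcp in pin frame',(t-h[:2])@x,(t-h[:2])@y,'bar x',(b[:2]-h[:2])@x)
E
```

```text
[ 0.53152369 -0.21536018  0.122     ] [ 0.58583619 -0.22495614  0.155     ]
tcp in pin frame 0.08822160463736084 0.0010031000513682825 bar x 0.055141993174592493
```

Emit:
apply_moves(
  commands=[
    {"dx": 0, "dy": 0, "dz": -23, "spin": 0, "hand": 1},
    {"dx": 0, "dy": 0, "dz": -23, "spin": 0, "hand": 1},
    {"dx": -10, "dy": 2, "dz": 0, "spin": 0, "hand": 1},
    {"dx": -12, "dy": 2.3, "dz": 0, "spin": 0, "hand": 1},
    {"dx": -12, "dy": 2.4, "dz": 0, "spin": 0, "hand": 1},
  ],
)

```text
t: 12.82
eef_pos: [0.5836, -0.2247, 0.3163]
ee_rot: [0.029, 1.568, -0.166]
force: [0.2, 0.5, 0.3]
width: 0.0005
```

Emit:
apply_moves(
  commands=[
    {"dx": -10, "dy": 2, "dz": 0, "spin": 0, "hand": 1},
    {"dx": -12, "dy": 2.3, "dz": 0, "spin": 0, "hand": 1},
    {"dx": -12, "dy": 2.4, "dz": 0, "spin": 0, "hand": 1},
    {"dx": -12, "dy": 2.4, "dz": 0, "spin": 0, "hand": 1},
    {"dx": 0, "dy": 0, "dz": 0, "spin": 0, "hand": 1},
  ],
)

```text
t: 13.45
eef_pos: [0.5375, -0.2155, 0.3149]
ee_rot: [2.126, 1.571, 1.931]
force: [0.0, -0.8, 1.4]
width: 0.0003
```

```bash
python3 - <<'E'
from h import *
st=status.get_state();r=st['ee_rot'];print(st['t'],st['eef_pos'],np.degrees(r[2]-r[0]),st['width'],st['force'])
im=viewer.grab_frame('side');save('s10c',im[60:170,190:290],6)
im=viewer.grab_frame('wrist');save('w10',im,1.5)
E
```

```text
13.45 [ 0.53752619 -0.2155451   0.31487409] -11.192962110992209 0.0003047176955744791 [ 0.041897   -0.79944731  1.40098131]
```

View pics/s10c.png

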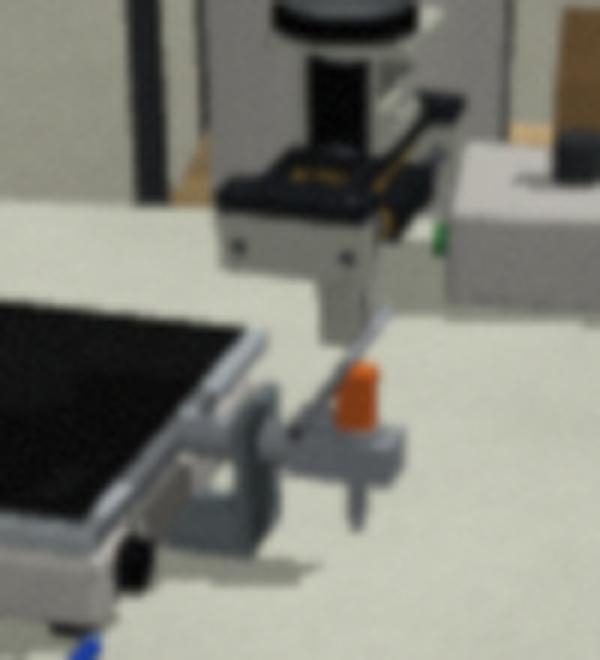

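View pics/w10.png

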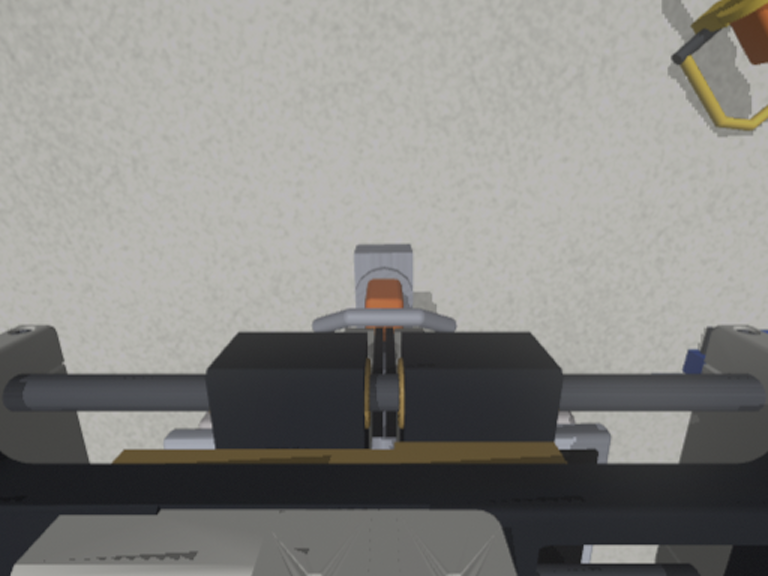

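The ring has come over the head, its bar at (385,318) in the wrist view just ahead of the fingers. The pin is still seated. Continuing past the shaft end.

Emit:
apply_moves(
  commands=[
    {"dx": -9, "dy": 1.8, "dz": -2, "spin": 0, "hand": 1},
    {"dx": -12, "dy": 2.4, "dz": 0, "spin": 0, "hand": 1},
    {"dx": -12, "dy": 2.4, "dz": 0, "spin": 0, "hand": 1},
    {"dx": -12, "dy": 2.4, "dz": 0, "spin": 0, "hand": 1},
    {"dx": 0, "dy": 0, "dz": 0, "spin": 0, "hand": 1},
  ],
)

```text
t: 14.18
eef_pos: [0.4924, -0.2065, 0.313]
ee_rot: [0.426, 1.57, 0.231]
force: [-0.9, 0.9, 0.5]
width: 0.0004
```

```bash
python3 - <<'E'
from h import *
st=status.get_state();r=st['ee_rot'];print(st['t'],st['eef_pos'],np.degrees(r[2]-r[0]),st['width'],st['force'])
a=np.radians(-11.2);x=np.array([np.cos(a),np.sin(a)]);y=np.array([-np.sin(a),np.cos(a)]);d=st['eef_pos'][:2]-[.5313,-.215];print(d@x,d@y)
im=viewer.grab_frame('side');save('s11c',im[60:170,190:290],6)
im=viewer.grab_frame('wrist');save('w11',im,1.5)
E
```

```text
14.175 [ 0.49240765 -0.20652971  0.31302937] -11.1937168638534 0.0004063436612916204 [-0.91770011  0.93203451  0.4534991 ]
-0.039796875362262805 0.0007547440971030875
```

View pics/s11c.png

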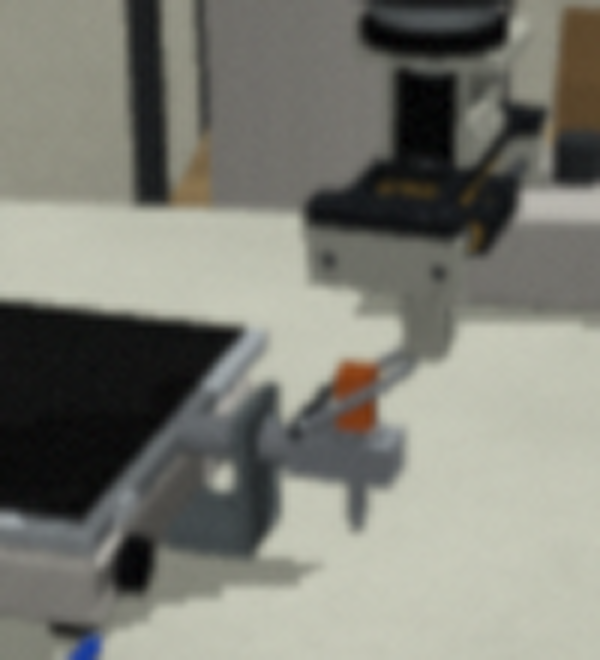

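View pics/w11.png

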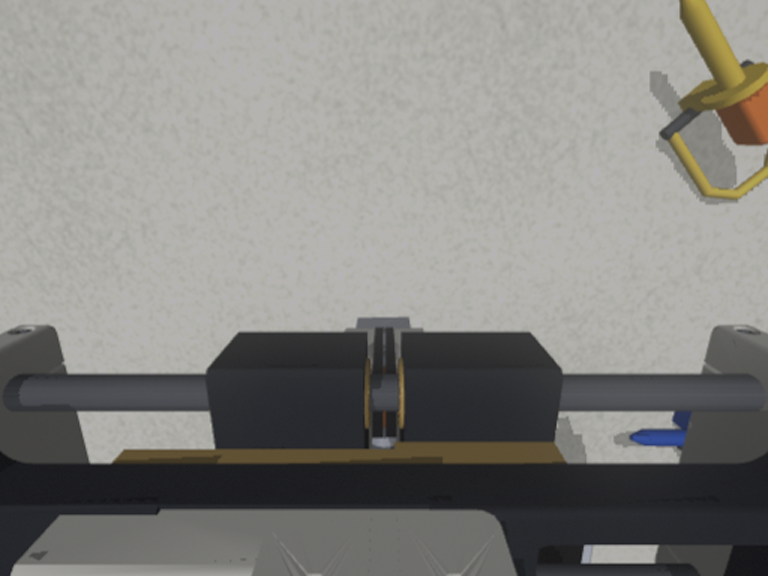

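The fingertips rest over the bar at (410,358), beyond the shaft end. Pressing it down past the shaft top.

Emit:
apply_moves(
  commands=[
    {"dx": 0, "dy": 0, "dz": -10, "spin": 0, "hand": 1},
    {"dx": -2, "dy": 0.4, "dz": -14, "spin": 0, "hand": 1},
    {"dx": 0, "dy": 0, "dz": -14, "spin": 0, "hand": 1},
    {"dx": 0, "dy": 0, "dz": -14, "spin": 0, "hand": 1},
    {"dx": 0, "dy": 0, "dz": 0, "spin": 0, "hand": 1},
  ],
)

```text
t: 14.9
eef_pos: [0.4909, -0.2062, 0.259]
ee_rot: [-3.029, 1.568, 3.059]
force: [0.4, -0.6, 0.4]
width: 0.0002
```

```bash
python3 - <<'E'
from h import *
st=status.get_state();r=st['ee_rot'];print(st['t'],st['eef_pos'],np.degrees(r[2]-r[0]),st['width'],st['force'])
im=viewer.grab_frame('side');save('s12c',im[60:170,190:290],6)
E
```

```text
14.9 [ 0.49092854 -0.20622899  0.25900657] 348.7952710954838 0.0002042650884214598 [ 0.40339544 -0.60957518  0.38620811]
```

View pics/s12c.png

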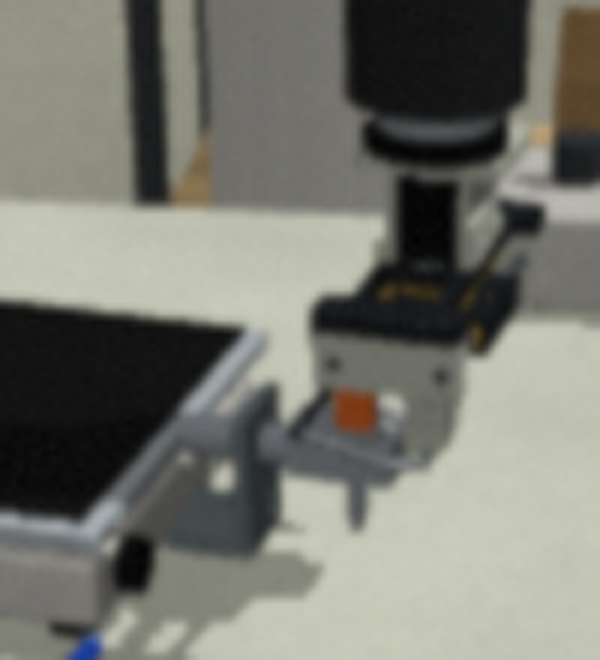

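Emit:
apply_moves(
  commands=[
    {"dx": 0, "dy": 0, "dz": -5, "spin": 0, "hand": 1},
    {"dx": 0, "dy": 0, "dz": -5, "spin": 0, "hand": 1},
    {"dx": 0, "dy": 0, "dz": -3, "spin": 0, "hand": 1},
    {"dx": 0, "dy": 0, "dz": 0, "spin": 0, "hand": 1},
    {"dx": 0, "dy": 0, "dz": 0, "spin": 0, "hand": 1},
  ],
)

```text
t: 15.58
eef_pos: [0.4914, -0.2063, 0.2478]
ee_rot: [0.063, 1.571, -0.132]
force: [0.6, -0.2, 0.0]
width: 0.001
```

Emit:
apply_moves(
  commands=[
    {"dx": -3, "dy": 0.6, "dz": 12, "spin": 0, "hand": 1},
    {"dx": 0, "dy": 0, "dz": 30, "spin": 0, "hand": 1},
    {"dx": 0, "dy": 0, "dz": 40, "spin": 0, "hand": 1},
    {"dx": 0, "dy": 0, "dz": 40, "spin": 0, "hand": 1},
    {"dx": 0, "dy": 0, "dz": 30, "spin": 0, "hand": 1},
  ],
)

```text
t: 16.2
eef_pos: [0.488, -0.2057, 0.4027]
ee_rot: [0.042, 1.568, -0.153]
force: [-0.2, 0.1, -0.2]
width: 0.0002
```

```bash
python3 - <<'E'
from h import *
st=status.get_state();r=st['ee_rot'];print(st['t'],st['eef_pos'],np.degrees(r[2]-r[0]),st['width'],st['force'])
im=viewer.grab_frame('side');save('s13',im,1.5);save('s13c',im[90:170,190:290],7)
im=viewer.grab_frame('wrist');save('w13',im,1.5)
E
```

```text
16.2 [ 0.48804513 -0.20569389  0.40273831] -11.183429739519573 0.00021689386398223752 [-0.15967002  0.05981873 -0.17101925]
```

View pics/s13c.png

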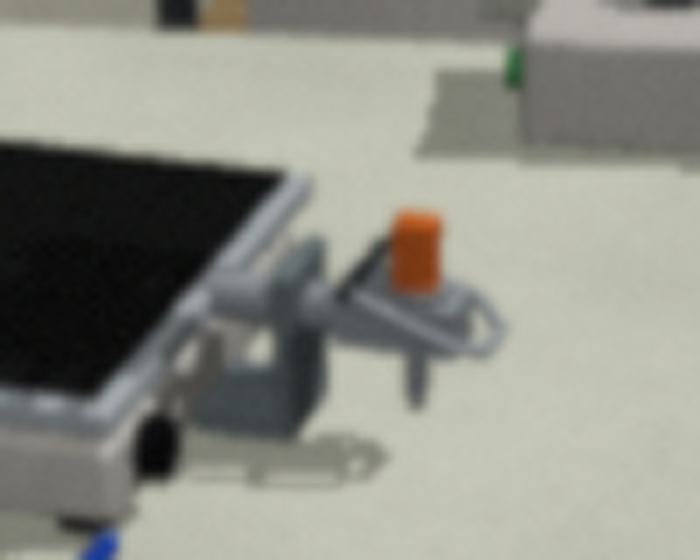

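View pics/w13.png

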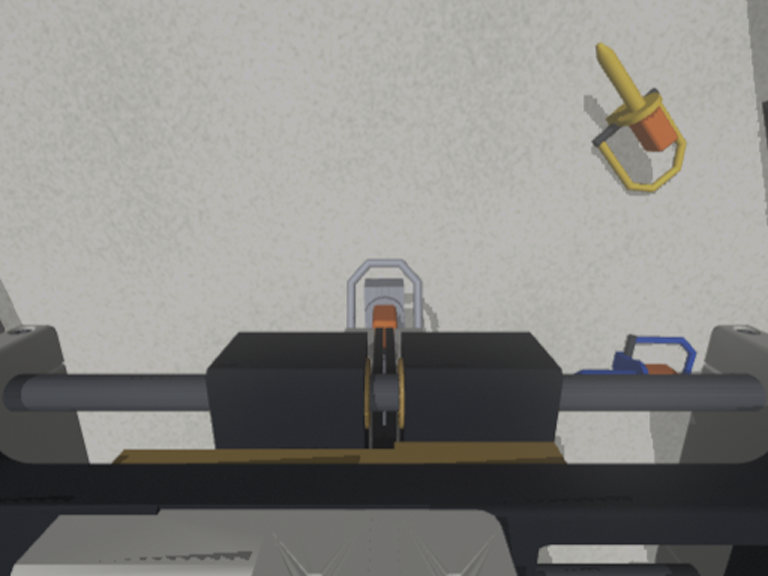

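The side crop shows the ring passing the shaft end, its bar around (495,335) and lower than the end face's top. I'll check the ring angle by projection.

```bash
python3 - <<'E'
from h import *
a=np.radians(-11.2);x=np.array([np.cos(a),np.sin(a)]);y=np.array([-np.sin(a),np.cos(a)])
st=status.get_state()
for th in (1.57,1.75,1.93,2.1):
  out=[];
  for px,py,l in((0,-.013,.07),(0,.013,.07),(0,.027,0)):
    q=np.r_[np.array([.5305,-.214])+x*(.026-l*np.sin(th))+y*py,.092+l*np.cos(th)]
    out.append(((proj('side',q)-[190,90])*7).round(0).tolist()); 
    if py==.013: w=proj('wrist',q,st)*1.5
  print(th,out,w)
E
```

```text
1.57 [[517.0, 274.0], [502.0, 296.0], [349.0, 289.0]] [403.08095678 264.38397545]
1.75 [[514.0, 298.0], [499.0, 320.0], [349.0, 289.0]] [402.3209838 261.6825299]
1.93 [[507.0, 321.0], [492.0, 343.0], [349.0, 289.0]] [401.60395577 261.97896769]
2.1 [[496.0, 340.0], [481.0, 363.0], [349.0, 289.0]] [400.98209213 264.70638575]
```

View pics/s13.png

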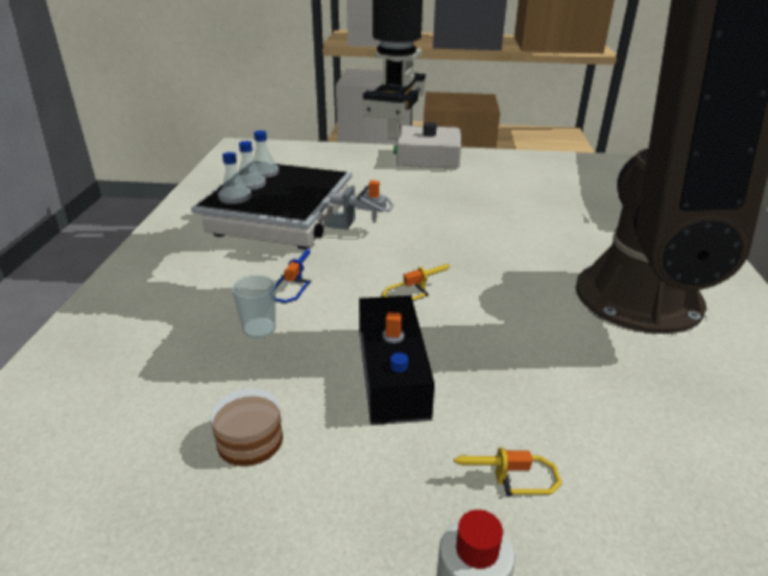

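The bar runs from about (503,325) to (488,348), which fits a ring angle of about 1.95 rad. That puts it roughly 15 mm below the shaft's top face. The plain pin and everything else are undisturbed, and the robot is clear.

```bash
python3 -c "
from h import *
print(arm.job_done(), status.get_state()['t'])"
```

```text
the job is handed in; nothing more can be done
the job is handed in; nothing more can be done
```

The shaker's platform is locked, and I handed the job in after about 16 s of the 54 s allowed. I moved the ringed pin from the rack to the shaft hole with its hinge on the shaker side, then swung the ring over the head and pressed the bar down past the shaft's free end.

**Last checks:**
- **Pin seated:** the arm met a contact force of 11 N at the tool height worked out beforehand (0.2713 m), and the side view shows the shank coming out below the shaft.
- **Ring closed:** its angle is about 1.95 rad by projection in the side view, which puts the bar about 15 mm below the shaft's top face.
- **Rest of the scene:** the plain pin still stands in the rack, nothing fell, and the gripper was well clear at hand-in.

The cameras disagreed by 2–4 mm on where the pin and hole were. I settled this by measuring the shaft hole with the wrist camera relative to the emptied rack hole, and the pin went in without side contact. No check failed.

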